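# Third hand: turn the burner panel round and press it against the sprung fence

## Task

Take the burner control panel out of its wooden stand, turn it round so that its knob faces away from the fence, and hold its plain back flat against the sprung aluminium fence, upright, its ends lined up with the fence's ends and its lower edge level with the fence's lower edge, clear of the bench. Press with a steady force of about 10 N, which pushes the fence back about half of its 20 mm travel, never ramming the fence to its stop, and finish while still gripping and pressing like that, so that a colleague can put the screws in. Leave the screwdriver, the wrench and the jar where they are.

Things in the scene. Friction and masses are not known exactly. Their poses are not given: they have to be found in the camera images.
- panel: stainless steel plate 140 mm wide (its y), 120 tall (z), 10 thick (x), 0.25 to 0.5 kg, standing on edge in the rack. Origin: middle of the lower edge, mid-thickness, z up. Plain back at x = +5 mm; the front at x = -5 mm carries in the middle a white knob, 32 mm across, out to x = -27 mm, centre 50 mm up. From 66 mm up both faces are bare: grip there, one finger on each face
- panel_knob (a point): middle of the outer end of the panel's white knob (27 mm in front of the panel's mid-plane, 50 mm above its lower edge)
- rack: fixed wooden stand 85 x 120 mm, 38 mm high, with an open-topped, open-ended slot 13 mm wide along its y; the panel's lower edge stands in the slot, 10 mm above the bench and 28 mm deep. Origin: centre of the underside
- fixture: fixed blue steel fixture with the fence at its front. Origin: on the bench, straight below the middle of the released fence's front face; x points into the fixture (the direction to press), y along the fence, z up. The bench is free in front of the face (x < 0). Its blue back wall (x = 45 to 61 mm), its highest part, ends 90 mm above the bench
- fence (a joint): how far the sprung fence is pushed back, in m: 0 released, 0.020 at its stop; the spring takes 1 N per mm from 0 (10 N at 0.010), friction about 0.1 N
- fence_face (a point): middle of the lower edge of the fence's flat front face, moving with the fence; axes as the fixture's. The fence is an aluminium bar 140 mm long (y), 10 mm thick, with orange ends; its face reaches from 30 to 90 mm above the bench
- screwdriver: bystander: screwdriver 200 mm long with a red handle, lying on the bench at one side; leave alone
- wrench: bystander: steel wrench 190 mm long, lying on the bench at the other side; leave alone
- jar: bystander: amber jar with black cap, 64 mm in diameter, 85 mm tall, origin under its centre; leave alone
Not all that is in view belongs to the job. Of the things that look like the fixture, the larger one is meant.

How it is judged (in metres and radians):
On the way:
1. the panel is lifted clear of the rack, its lower edge more than 45 mm above the bench, in the gripper (height (world z) of panel above 0.045 m and contact force between the fingers and panel above 1 N), for 0.2 s.
At the end, for the whole second after the job is handed in: Through the last second the gripper holds the panel still, back to the fence, knob outward, pressing with 6 to 14 N (fence 6 to 14 mm back), flat and upright within 5 degrees, ends within 10 mm of the fence's ends and lower edge within 10 mm of the height of the fence's lower edge (contact force between panel and fixture between 6 and 14 N and value of joint fence between 0.006 and 0.014 m and x of panel_knob in the frame of fence_face between -0.045 and -0.022 m and angle between the x axis of panel and the x axis of fence_face, either way round below 0.09 rad and angle between the z axis of panel and the z axis of fence_face, either way round below 0.09 rad and y of panel in the frame of fence_face between -0.01 and 0.01 m and z of panel in the frame of fence_face between -0.01 and 0.01 m and contact force between the fingers and panel above 2 N and linear speed of panel below 0.02 m/s); the arm keeps its last pose, push and grip.
It fails at once if the fence is rammed to its stop (pushed back more than 18.5 mm) (value of joint fence above 0.0185 m).
It fails at once if the screwdriver, wrench or jar is moved more than 20 mm (distance of any of screwdriver, wrench, jar from where it was at the start of the episode above 0.02 m).
It also fails if it takes over 43 s, if anything falls off the work surface, if the arm or the gripper's body presses on something with over 40 N, if the wrist force passes 120 N, or if a joint passes its speed limit or range.

## Robot

A 6-joint arm with a two-finger parallel gripper is mounted at the origin on the work surface. World frame = base frame: x ahead of the robot, y to its left, z up, the work surface at z = 0. Lengths are in mm, angles in rad, forces in N, time in s.
With the tool pointing down it reaches from about 375 to 925 mm from the base axis. Payload 5.7 kg.
Tool frame: the origin (TCP) lies between the finger pads; the fingertips stand 14 mm ahead of it and the grasp point (between the pads) lies 5 mm behind it; z points along the fingers, x is the direction in which the jaws open and shut, and the axes are right-handed (so a half turn about z gives the same grasp; the last joint's range is limited). The gripper opens to 85 mm and grips with 20 to 120 N. Pads are 22 mm wide; open, the fingers measure 114 mm over their backs; the gripper's body (76 mm by 85 mm) begins 54 mm behind the grasp point. The pads swing forward as they close: fully open they stand 13 mm farther back than shut.
Start: joints at [-1.374, 0.359, 1.51, -0, 1.272, -0.115], TCP at [184.048, -571.044, 245.267] pointing down, gripper open.
Joint ranges: [-2.97, 2.97], [-1.01, 2.36], [0.21, 2.38], [-0.96, 4.11], [0.2, 2.71], [-2.98, 2.98]. Speed limits (rad/s): [2.39, 2.39, 3.14, 3.14, 3.14, 3.14].

## Interface

Orientations are given as a unit quaternion [w, x, y, z].
In Python, from workcell import read_state, snapshot, get_calibration, job_done gives the robot as it stands. The module is installed in compiled form; this text tells all that it offers.
- The arm moves only by the tool move_arm, never from a script. Its argument "increments" is a list of rows, each a list of 4 numbers: the shift along the tool's x, y, z scaled (see below), then the turn about the tool's z scaled (see below). A call has 1 to 20 rows; each row shifts and turns the commanded pose from where the row before left it, along the tool's axes as they then stand; what a row does not reach is not made up. The controller multiplies each number of a shift by 800 mm and each number of a turn by 90 degrees. A row lasts 1/8 s, in which the tool goes at most 62.5 mm and 10.7 degrees, less where a joint would pass 70% of its speed; a pose out of reach is approached as far as the arm can. A call with a number of a shift or a turn outside -1 to 1 is refused whole. A call with a gripper value outside its range is refused whole. "hand" is the gripper command: -1 is shut, 1 is fully open, values between are in proportion, set as the call begins (left out, the last holds). The fingers move at their own pace and stop on an object; "force" is the grip in N (left out, the last holds). Time passes only in rows, so rows that do not move let the fingers close. It gives the time, the measured TCP pose, the force and the opening at its end, in the units of the state.
- read_state(): the state, without advancing time (a new reading comes with each control period).
- snapshot(name): name is "side" or "top" or "wrist"; returns (picture, depth): 480x640x3 uint8, red, green, blue; 480x640 float32, mm along the optical axis (not along the pixel's ray), 0 where there is no reading.
- get_calibration(name): a dict with "camera_matrix" (3x3 intrinsics, pixels), "view" (4x4, takes a point from world to camera coordinates). Camera axes: x right, y up, looking along -z (the intrinsics and any distortion apply to the point x, -y, -z); pixel columns grow to the right and rows downward; lengths in mm; the calibration is good to about 2 mm. A picture is of the moment at which its call begins: read the wrist's pose just before it. get_calibration takes no time and is no camera call; for the wrist camera it gives the pose at the moment of the call.
- job_done(): hands the job in, once; it reports no verdict.
The state is a dict: "clock": time; "qpos": joint angles; "qd": joint speeds; "joint_torque": joint torques, N m; "tool_pos": TCP position; "eef_rot": TCP orientation; "contact_force": force on the tool from outside, world axes, zero at the start; "wrist_torque": the same for the moment, N m; "width": opening from 0.0 (shut) to 1.0 (fully open).
Only numpy, scipy, OpenCV 4.12 (cv2) and the standard library are available. Lean on these libraries where they do the work, as an engineer would, in place of code of your own. Each camera call takes 0.05 s, during which the arm holds its last target.

## Working session

There is one attempt and no reset: what is moved stays moved. The work goes in short steps, Python scripts to look and compute and a tool call to move; the robot and the scene stay as the last step left them, time stands still between calls to the robot, and variables do not carry over. Pictures are saved under pics/ and viewed, and the job is handed in when it is done.

Besides the shell and the picture viewer there is one more tool, called after "Request:" as name(argument=value, ...) on one line, values as JSON. move_arm: Moves the arm, as the interface text tells. Its arguments: {"type":"object","properties":{"increments":{"type":"array"},"hand":{"type":"number"},"force":{"type":"number"}},"required":["increments"]}

```bash
mkdir -p pics; ls; python3 - <<'E'
from workcell import *
import cv2,numpy as np
s=read_state();print(s)
for n in("side","top","wrist"):
    c=get_calibration(n);print(n,np.round(c["camera_matrix"],1).tolist(),np.round(c["view"],3).tolist(),[k for k in c])
    p,d=snapshot(n);cv2.imwrite(f"pics/{n}0.png",p[...,::-1]);np.savez(f"pics/{n}0.npz",p=p,d=d,K=c["camera_matrix"],V=c["view"])
E
```

```text
pics
{'clock': 0.0, 'qpos': array([-1.37411588e+00,  3.59489514e-01,  1.51144724e+00,  1.54470148e-05,
        1.27248716e+00, -1.15103705e-01]), 'qd': array([-7.83919009e-04,  4.52957694e-06, -7.55857766e-04, -2.39662009e-03,
       -9.21374197e-04, -5.19820717e-04]), 'joint_torque': array([ 9.70700894e-04, -5.27620661e+01, -2.78620183e+01,  4.32343109e-05,
        1.30442774e-02, -7.17773531e-06]), 'tool_pos': array([ 183.92087566, -570.42596555,  244.45714335]), 'eef_rot': array([-6.25936042e-04,  8.08316716e-01, -5.88747186e-01, -6.68309471e-04]), 'contact_force': array([ 0.38847209,  0.27710039, -0.86097368]), 'wrist_torque': array([-0.02272676,  0.01106981,  0.02644937]), 'width': 0.9988638172892559}
side [[517.1, 0.0, 324.3], [0.0, 517.1, 235.8], [0.0, 0.0, 1.0]] [[-0.982, -0.187, 0.014, 487.605], [0.134, -0.647, 0.75, -105.355], [-0.131, 0.739, 0.661, -1278.094], [0.0, 0.0, 0.0, 1.0]] ['camera_matrix', 'view']
top [[579.5, 0.0, 317.1], [0.0, 579.5, 241.7], [0.0, 0.0, 1.0]] [[-0.013, -1.0, -0.0, 25.579], [0.997, -0.013, 0.08, -495.414], [-0.08, 0.001, 0.997, -1534.892], [0.0, 0.0, 0.0, 1.0]] ['camera_matrix', 'view']
wrist [[385.1, 0.0, 319.9], [0.0, 385.1, 241.5], [0.0, 0.0, 1.0]] [[0.306, -0.952, -0.001, -599.318], [0.904, 0.29, -0.313, 39.6], [0.298, 0.095, 0.95, -379.765], [0.0, 0.0, 0.0, 1.0]] ['camera_matrix', 'view']
```

View pics/side0.png

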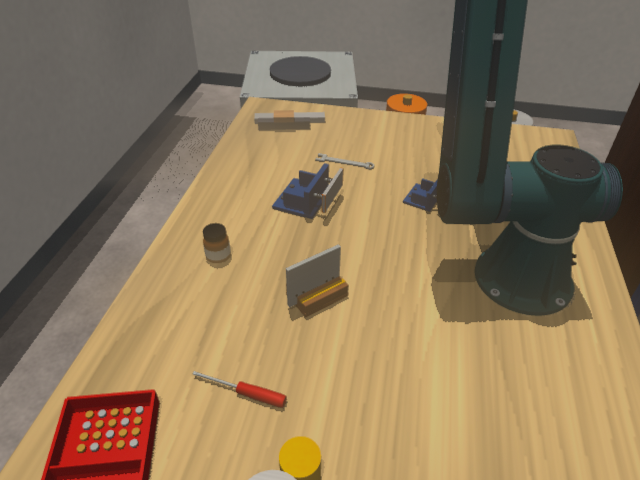

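View pics/top0.png

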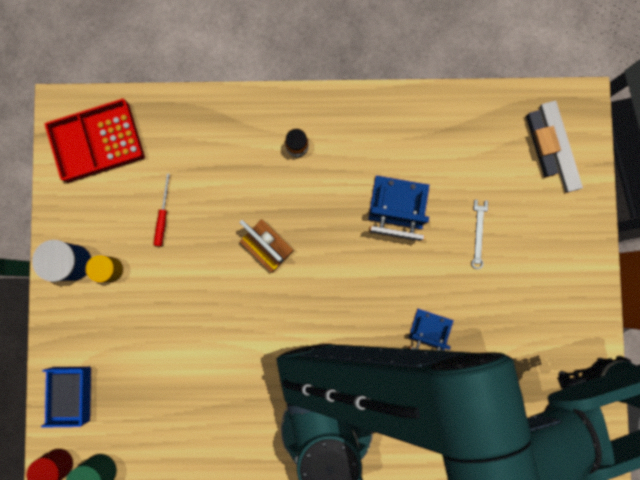

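View pics/wrist0.png

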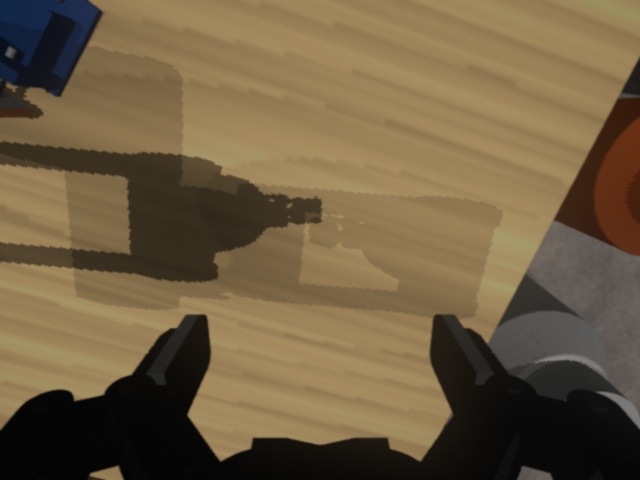

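```bash
python3 - <<'E'
import cv2,numpy as np
t=cv2.imread("pics/top0.png");s=cv2.imread("pics/side0.png")
a=cv2.resize(t[200:290,220:310],(400,400),interpolation=cv2.INTER_CUBIC)
b=cv2.resize(t[165:255,350:440],(400,400),interpolation=cv2.INTER_CUBIC)
cv2.imwrite("pics/crop1.png",np.hstack([a,b]))
a=cv2.resize(s[235:325,270:360],(400,400),interpolation=cv2.INTER_CUBIC)
b=cv2.resize(s[145:235,265:355],(400,400),interpolation=cv2.INTER_CUBIC)
cv2.imwrite("pics/crop2.png",np.hstack([a,b]))
E
cat > h.py <<'E'
import numpy as np,cv2
def load(n):
    z=np.load(n);return z['p'],z['d'],z['K'],z['V']
def ray(K,V,u,v):
    d=np.array([(u-K[0,2])/K[0,0],-(v-K[1,2])/K[1,1],-1.]);R=V[:3,:3];t=V[:3,3]
    return -R.T@t,R.T@d
def onz(K,V,u,v,z):
    o,d=ray(K,V,u,v);return o+d*(z-o[2])/d[2]
def pts(K,V,d,m):
    v,u=np.nonzero(m&(d>0));D=d[v,u]
    c=np.stack([(u-K[0,2])/K[0,0]*D,-(v-K[1,2])/K[1,1]*D,-D],1)
    return (c-V[:3,3])@V[:3,:3],u,v
def proj(K,V,P):
    c=V[:3,:3]@np.asarray(P,float)+V[:3,3];return K[0,0]*c[0]/-c[2]+K[0,2],K[1,1]*-c[1]/-c[2]+K[1,2]
E
```

```text
(no output)
```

View pics/crop1.png

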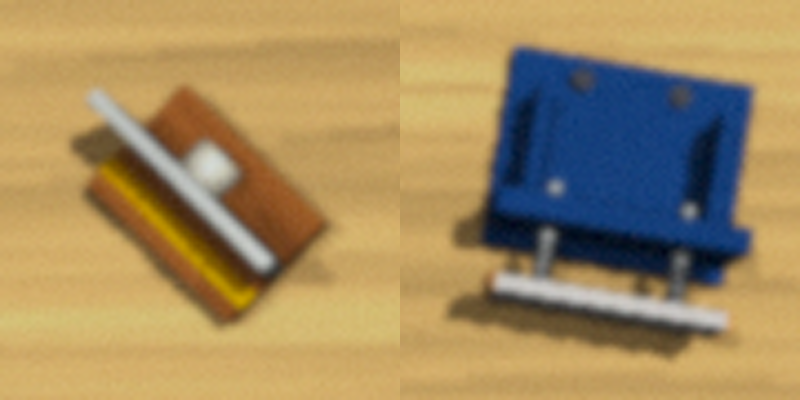

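View pics/crop2.png

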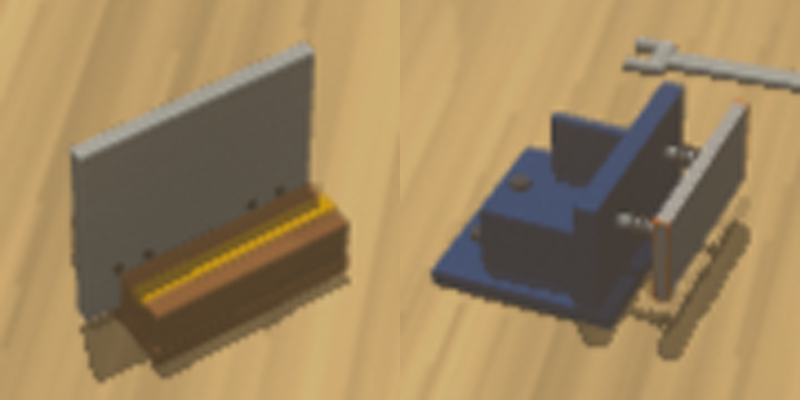

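```bash
python3 - <<'E'
from h import *
p,d,K,V=load("pics/top0.npz");ps,ds,Ks,Vs=load("pics/side0.npz")
for n,(x0,x1,y0,y1) in dict(panel=(225,305,205,285),fence=(355,440,215,255)).items():
    h=cv2.cvtColor(p,cv2.COLOR_RGB2HSV)
    m=np.zeros(d.shape,bool);m[y0:y1,x0:x1]=True
    m&=(h[...,1]<70)&(h[...,2]>120)
    k,l,st,_=cv2.connectedComponentsWithStats(m.astype(np.uint8))
    print(n,st[1:].tolist())
    i=1+np.argmax(st[1:,4]);mm=l==i
    P,u,v=pts(K,V,d,mm)
    print("z pct",np.percentile(P[:,2],[5,25,50,75,95]).round(1), P[:,:2].mean(0))
    r=cv2.minAreaRect(np.stack(np.nonzero(mm)[::-1],1).astype(np.float32));print(r,cv2.boxPoints(r).tolist())
# depth height map check
for n,c in dict(sd=(160,235),wr=(479,240),jar=(296,140),knob=(267,238)).items(): print(n,onz(K,V,*c,0).round(),d[c[1],c[0]])
E
```

```text
panel [[240, 220, 42, 41, 345]]
z pct [ 32.7  74.  126.9 130.2 133. ] [497.97919102 159.48137681]
((263.07275390625, 236.75572204589844), (55.21684265136719, 13.496438026428223), 43.15238952636719) [[238.3159942626953, 222.7962646484375], [247.54676818847656, 212.95010375976562], [287.82952880859375, 250.71517944335938], [278.5987548828125, 260.56134033203125]]
fence [[382, 217, 2, 2, 3], [428, 216, 1, 1, 1], [429, 218, 1, 1, 1], [371, 226, 53, 14, 253]]
z pct [67.2 84.9 88.2 90.7 93.9] [ 512.77902654 -186.08608946]
((397.10986328125, 231.8898162841797), (52.77190399169922, 5.5311102867126465), 10.203973770141602) [[370.65130615234375, 229.93728637695312], [371.63116455078125, 224.49365234375], [423.56842041015625, 233.84234619140625], [422.58856201171875, 239.28598022460938]]
sd [521. 446.   0.] 1558.3328
wr [ 496. -421.    0.] 1565.015
jar [779.  74.   0.] 1511.1705
knob [509. 155.   0.] 1500.1794
```

```bash
cat >> h.py <<'E'
def quat2R(q):
    from scipy.spatial.transform import Rotation as R
    return R.from_quat([q[1],q[2],q[3],q[0]]).as_matrix()
E
python3 - <<'E'
from h import *
from workcell import *
s=read_state();V=get_calibration("wrist")["view"]
R=quat2R(s['eef_rot']);C=-V[:3,:3].T@V[:3,3]
print("cam in tool",R.T@(C-s['tool_pos']));print("look dir in tool",R.T@(-V[2,:3]),"up",R.T@V[1,:3]);print(R.round(3))
E
```

```text
cam in tool [ 1.21366532e-01 -8.02274847e+01 -1.28072357e+02]
look dir in tool [3.94414004e-04 3.12698305e-01 9.49852417e-01] up [ 0.00153277 -0.94985156  0.31269739]
[[ 0.307 -0.952 -0.   ]
 [-0.952 -0.307  0.001]
 [-0.001 -0.    -1.   ]]
```

Request:
move_arm(increments=[[-0.03,-0.038,-0.009,0],[-0.03,-0.038,-0.009,0],[-0.03,-0.038,-0.009,0],[-0.03,-0.038,-0.009,0],[-0.03,-0.038,-0.009,0],[-0.03,-0.038,-0.009,0],[-0.03,-0.038,-0.009,0],[-0.03,-0.038,-0.009,0],[-0.03,-0.038,-0.009,0],[-0.03,-0.038,-0.009,0],[-0.03,-0.038,-0.009,0],[-0.03,-0.038,-0.009,0],[0,0,0,0],[0,0,0,0]], hand=1)

```text
clock: 1.9
tool_pos: [442.5, -185.2, 331.4]
eef_rot: [0.0, 0.809, -0.588, -0.0]
contact_force: [0.0, -0.1, -0.1]
width: 0.999
```

```bash
cat > snap.py <<'E'
import sys,cv2,numpy as np
from workcell import *
n,tag=sys.argv[1:3]
s=read_state();c=get_calibration(n);p,d=snapshot(n)
cv2.imwrite(f"pics/{tag}.png",p[...,::-1]);np.savez(f"pics/{tag}.npz",p=p,d=d,K=c["camera_matrix"],V=c["view"])
print(s['clock'],s['tool_pos'].round(1),s['eef_rot'].round(4),s['contact_force'].round(2),s['qpos'].round(3),s['width'])
E
python3 snap.py wrist w1
```

```text
1.9 [ 442.5 -185.2  331.4] [ 3.000e-04  8.085e-01 -5.885e-01 -3.000e-04] [ 0.04 -0.05 -0.08] [-5.400e-01  1.090e-01  1.631e+00 -1.000e-03  1.402e+00  7.180e-01] 0.999435590175017
```

View pics/w1.png

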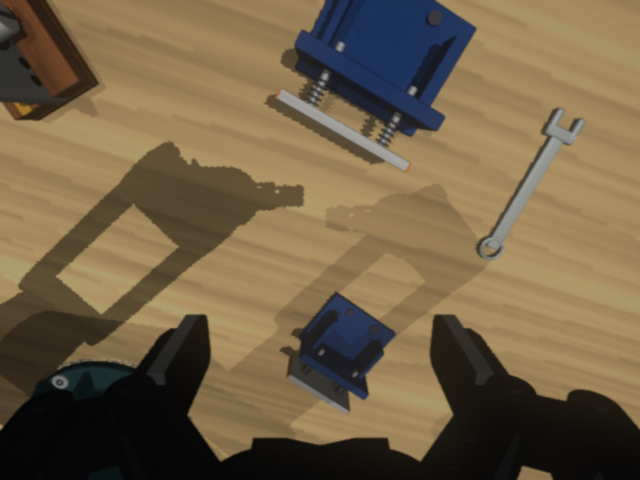

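Request:
move_arm(increments=[[0,0,0,-0.115],[0,0,0,-0.115],[0,0,0,-0.115],[0,0,0,-0.115],[0,0,0,-0.115],[0,0,0,-0.115],[0,0,0,-0.115],[0,0,0,-0.115],[0,0,0,0],[0,0,0,0]])

```text
clock: 3.2
tool_pos: [442.5, -185.5, 331.5]
eef_rot: [-0.0, 0.996, 0.091, -0.0]
contact_force: [-0.1, 0.9, -0.0]
width: 1.001
```

```bash
python3 snap.py wrist w2
```

```text
3.2 [ 442.5 -185.5  331.5] [-1.000e-04  9.959e-01  9.070e-02 -2.000e-04] [-0.07  0.94 -0.01] [-0.541  0.109  1.631 -0.     1.402 -0.723] 1.0012566272944305
```

View pics/w2.png

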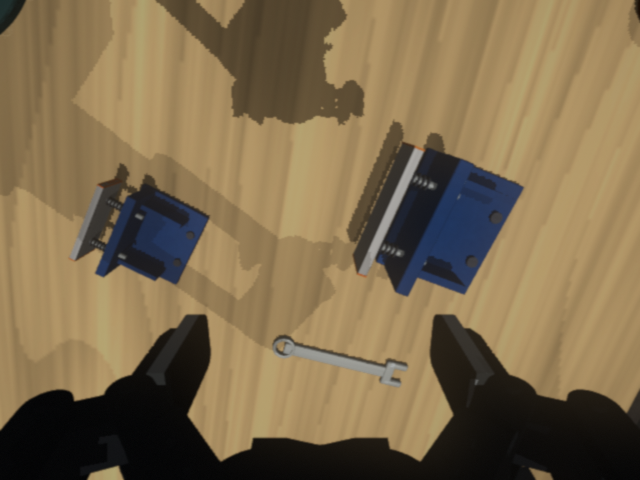

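```bash
python3 - <<'E'
import cv2,numpy as np
a=cv2.imread("pics/w1.png")[70:190,255:430];b=cv2.imread("pics/w2.png")[130:300,335:455]
A=cv2.resize(a,None,fx=3,fy=3,interpolation=cv2.INTER_NEAREST);B=cv2.resize(b,None,fx=2.2,fy=2.2*1,interpolation=cv2.INTER_NEAREST)
H=max(A.shape[0],B.shape[0]);f=lambda x:cv2.copyMakeBorder(x,0,H-x.shape[0],0,0,0)
o=np.hstack([f(A),f(B)]);print(o.shape);cv2.imwrite("pics/c3.png",o)
E
```

```text
(374, 789, 3)
```

View pics/c3.png

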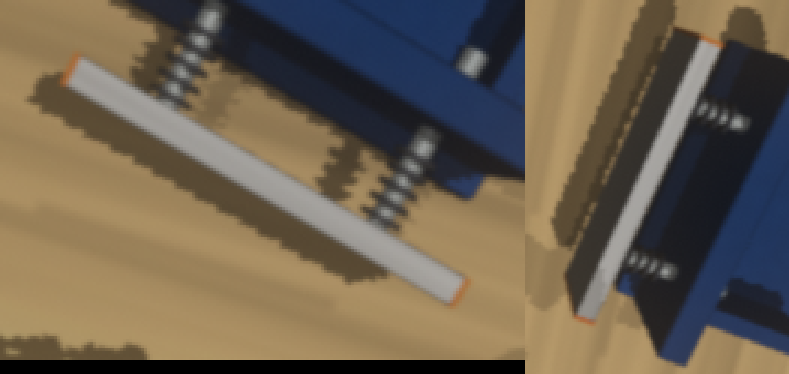

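```bash
cat >> h.py <<'E'
def tri(obs):
    A=np.zeros((3,3));b=np.zeros(3);L=[]
    for K,V,uv in obs:
        o,d=ray(K,V,*uv);d=d/np.linalg.norm(d);M=np.eye(3)-np.outer(d,d);A+=M;b+=M@o;L.append((o,d))
    X=np.linalg.solve(A,b)
    return X,[round(float(np.linalg.norm(np.cross(X-o,d))),2) for o,d in L]
def strip(p,roi,smax=60,vmin=130,orange=True):
    h=cv2.cvtColor(p,cv2.COLOR_RGB2HSV).astype(int);x0,x1,y0,y1=roi
    m=(h[...,1]<smax)&(h[...,2]>vmin)
    z=np.zeros_like(m);z[y0:y1,x0:x1]=1;m&=z
    k,l,st,_=cv2.connectedComponentsWithStats(m.astype(np.uint8),connectivity=4)
    m=l==1+np.argmax(st[1:,4])
    r=cv2.minAreaRect(np.stack(np.nonzero(m)[::-1],1).astype(np.float32))
    return m,r,cv2.boxPoints(r)
E
python3 - <<'E'
from h import *
W=[load(f"pics/w{i}.npz") for i in(1,2)];T=load("pics/top0.npz")
for (p,d,K,V),roi in zip(W,[(255,430,85,190),(355,440,130,300)]):
    m,r,b=strip(p,roi);print(m.sum(),r,b.round(1).tolist())
    P,u,v=pts(K,V,d,m);print("depth z",np.percentile(P[:,2],[10,50,90]).round(1),P.mean(0).round(1))
    print([onz(K,V,*c,90).round(1).tolist() for c in b])
m,r,b=strip(T[0],(355,440,222,255));print(r,[onz(T[2],T[3],*c,90).round(1).tolist() for c in b])
E
```

```text
1532 ((343.21929931640625, 129.58087158203125), (146.62010192871094, 11.04873275756836), 30.027124404907227) [[277.0, 97.69999694824219], [282.5, 88.0999984741211], [409.5, 161.5], [403.8999938964844, 171.0]]
depth z [88.4 89.4 90.5] [ 512.7 -186.    88.3]
[[520.7, -119.8, 90.0], [530.0, -122.3, 90.0], [504.6, -254.4, 90.0], [494.7, -252.8, 90.0]]
1169 ((390.40753173828125, 211.50341796875), (9.10366439819336, 136.3066864013672), 24.443954467773438) [[358.1000061035156, 271.70001220703125], [414.5, 147.60000610351562], [422.79998779296875, 151.3000030517578], [366.29998779296875, 275.3999938964844]]
depth z [88.6 89.6 90.6] [ 512.9 -183.5   89.2]
[[494.8, -252.2, 90.0], [520.3, -119.9, 90.0], [528.9, -121.9, 90.0], [504.2, -254.8, 90.0]]
((396.770263671875, 231.8783721923828), (51.78567886352539, 5.096368312835693), 9.462322235107422) [[518.2, -119.0, 90.0], [531.1, -121.4, 90.0], [507.4, -251.9, 90.0], [494.5, -249.4, 90.0]]
```

Request:
move_arm(increments=[[0.011,-0.051,0,0],[0.011,-0.051,0,0],[0.011,-0.051,0,0],[0.011,-0.051,0,0],[0.011,-0.051,0,0],[0.011,-0.051,0,0],[0.011,-0.051,0,0],[0,0,0,-0.115],[0,0,0,-0.115],[0,0,0,-0.115],[0,0,0,-0.115],[0,0,0,-0.115],[0,0,0,-0.115],[0,0,0,0],[0,0,0,0]])

```text
clock: 5.12
tool_pos: [450.6, 107.0, 331.7]
eef_rot: [-0.0, 0.806, 0.591, 0.0]
contact_force: [-0.1, 1.1, 1.2]
width: 1.001
```

```bash
python3 snap.py wrist w3
```

```text
5.125 [450.6 107.  331.7] [-0.      0.8064  0.5914  0.    ] [-0.06  1.05  1.19] [ 0.084  0.082  1.662  0.     1.398 -1.182] 1.0012876168550175
```

View pics/w3.png

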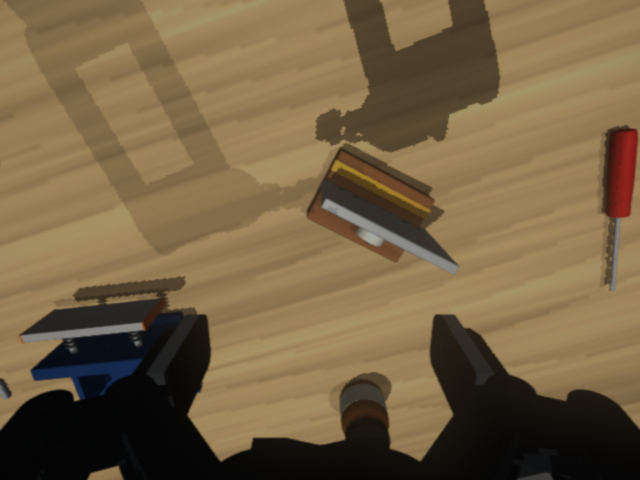

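Request:
move_arm(increments=[[0,0,0,-0.115],[0,0,0,-0.115],[0,0,0,-0.115],[0,0,0,-0.115],[0,0,0,-0.115],[0,0,0,-0.115],[0,0,0,0],[0,0,0,0]])

```text
clock: 6.18
tool_pos: [450.6, 107.0, 331.7]
eef_rot: [-0.0, 0.386, 0.923, 0.0]
contact_force: [0.5, -0.2, -0.0]
width: 0.996
```

```bash
python3 snap.py wrist w4
```

```text
6.175 [450.6 107.  331.7] [-0.      0.3859  0.9226  0.    ] [ 0.47 -0.25 -0.01] [ 0.084  0.082  1.662  0.     1.398 -2.266] 0.9961460308636138
```

View pics/w4.png

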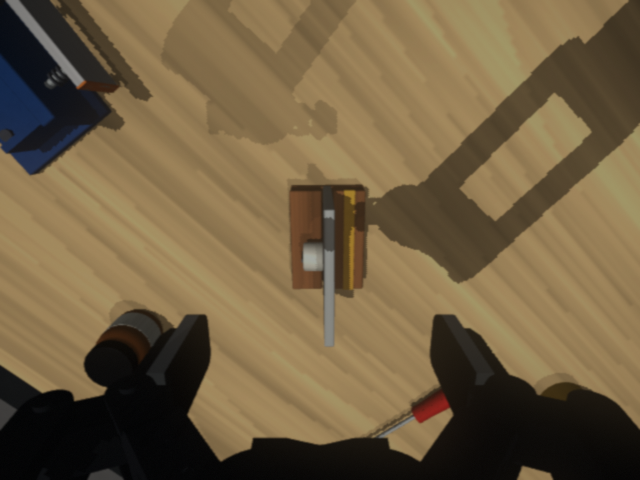

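```bash
python3 - <<'E'
import cv2,numpy as np
a=cv2.imread("pics/w3.png")[140:290,295:475];b=cv2.imread("pics/w4.png")[170:360,270:380]
A=cv2.resize(a,None,fx=2.6,fy=2.6,interpolation=cv2.INTER_NEAREST);B=cv2.resize(b,None,fx=2.9,fy=2.9,interpolation=cv2.INTER_NEAREST)
H=max(A.shape[0],B.shape[0]);f=lambda x:cv2.copyMakeBorder(x,0,H-x.shape[0],0,0,0)
o=np.hstack([f(A),f(B)]);print(o.shape);cv2.imwrite("pics/c4.png",o)
from h import *
for n,roi in (("w3",(315,465,195,275)),("w4",(322,336,180,352))):
    p,d,K,V=load(f"pics/{n}.npz");m,r,b=strip(p,roi);print(m.sum(),r,b.round(1).tolist())
    P,u,v=pts(K,V,d,m);print("depth z",np.percentile(P[:,2],[10,50,90]).round(1))
    print([onz(K,V,*c,130).round(1).tolist() for c in b])
E
```

```text
(551, 787, 3)
1366 ((387.3990478515625, 241.45968627929688), (148.05892944335938, 18.794952392578125), 27.48909568786621) [[317.3999938964844, 215.60000610351562], [326.1000061035156, 199.0], [457.3999938964844, 267.29998779296875], [448.70001220703125, 284.0]]
depth z [ 74.8 129.4 130.4]
[[454.2, 103.1, 130.0], [442.2, 114.8, 130.0], [539.9, 211.3, 130.0], [554.1, 200.3, 130.0]]
587 ((328.0714416503906, 299.0009460449219), (7.077325344085693, 94.04400634765625), 0.7440592050552368) [[323.8999938964844, 346.0], [325.1000061035156, 251.89999389648438], [332.20001220703125, 252.0], [331.0, 346.1000061035156]]
depth z [128.7 129.5 130.3]
[[545.9, 205.8, 130.0], [474.8, 136.9, 130.0], [470.3, 141.6, 130.0], [541.1, 210.9, 130.0]]
```

View pics/c4.png

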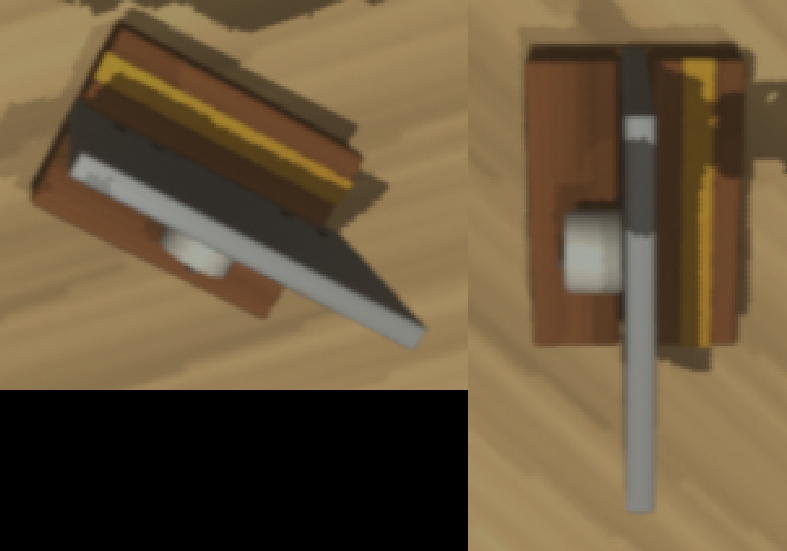

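```bash
python3 - <<'E'
from h import *
a=load("pics/w3.npz");b=load("pics/w4.npz")
E=[]
for ua,ub in (((324.8,203.6),(329.3,209.9)),((456.7,270.2),(329.3,346.9))):
    X,e=tri([(a[2],a[3],ua),(b[2],b[3],ub)]);print(X.round(1),e,onz(a[2],a[3],*ua,130).round(1),onz(b[2],b[3],*ub,130).round(1));E.append(X)
d=E[1]-E[0];print(np.linalg.norm(d),np.degrees(np.arctan2(d[1],d[0])),(E[0]+E[1])/2)
# fence tri
w1=load("pics/w1.npz");w2=load("pics/w2.npz")
for u1,u2 in (((277,97.7),(414.5,147.6)),((403.9,171),(358.1,271.7)),((282.5,88.1),(422.8,151.3)),((409.5,161.5),(366.3,275.4))):
    print(tri([(w1[2],w1[3],u1),(w2[2],w2[3],u2)]))
E
```

```text
[445.3 112.3 129. ] [0.75, 0.75] [445.8 112.5 130. ] [444.4 111.9 130. ]
[542.6 210.1 130.4] [0.17, 0.17] [542.6 210.1 130. ] [542.9 210.3 130. ]
137.94861098102035 45.14115754332189 [493.92926559 161.1940232  129.67684293]
(array([ 520.6605896 , -119.8497396 ,   89.21816997]), [0.15, 0.15])
(array([ 494.80867711, -252.6670461 ,   89.42589202]), [0.25, 0.25])
(array([ 530.05109597, -121.93621179,   85.98065148]), [0.08, 0.08])
(array([ 504.46683637, -255.02643293,   88.73263375]), [0.25, 0.25])
```

Request:
move_arm(increments=[[0.005,0.043,0,-0.006],[0.0045,0.043,0,0],[0,0,0.05,0],[0,0,0.05,0],[0,0,0.05,0],[0,0,0.05,0],[0,0,0,0],[0,0,0,0]])

```text
clock: 7.22
tool_pos: [494.7, 161.3, 172.9]
eef_rot: [0.001, 0.38, 0.925, 0.0]
contact_force: [-0.1, 0.3, 0.7]
width: 0.997
```

```bash
python3 snap.py wrist w5
```

```text
7.225 [494.7 161.3 172.9] [6.000e-04 3.799e-01 9.250e-01 4.000e-04] [-0.13  0.26  0.73] [ 0.182  0.326  1.768  0.     1.046 -2.18 ] 0.9969190346036821
```

View pics/w5.png

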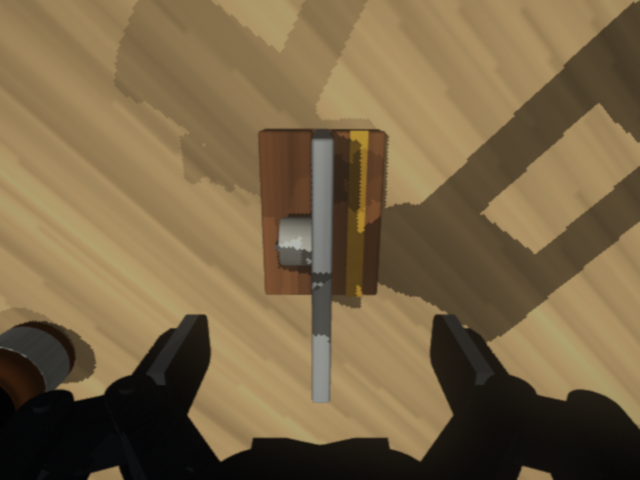

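Request:
move_arm(increments=[[0.0005,0,0.033,0],[0,0,0.033,0],[0,0,0.033,0],[0,0,0,0],[0,0,0,0]])

```text
clock: 7.9
tool_pos: [494.9, 161.7, 94.2]
eef_rot: [0.001, 0.38, 0.925, 0.001]
contact_force: [-1.0, -0.8, 0.5]
width: 1.002
```

Request:
move_arm(increments=[[0,0,0,0],[0,0,0,0],[0,0,0,0],[0,0,0,0],[0,0,0,0],[0,0,0,0],[0,0,0,0],[0,0,0,0]], hand=-1, force=80)

```text
clock: 8.9
tool_pos: [493.7, 161.5, 92.8]
eef_rot: [0.0, 0.379, 0.925, 0.0]
contact_force: [-1.1, -0.7, 5.5]
width: 0.112
```

```bash
python3 snap.py wrist w6; python3 snap.py side s6
python3 - <<'E'
import cv2
cv2.imwrite('pics/s6c.png',cv2.resize(cv2.imread('pics/s6.png')[200:330,230:400],None,fx=4,fy=4,interpolation=cv2.INTER_CUBIC))
E
```

```text
8.9 [493.7 161.5  92.8] [2.000e-04 3.794e-01 9.252e-01 2.000e-04] [-1.13 -0.72  5.45] [ 0.183  0.439  1.844  0.     0.858 -2.18 ] 0.11178728621825201
8.95 [493.7 161.5  92.8] [2.000e-04 3.794e-01 9.252e-01 2.000e-04] [-0.01 -1.01  4.62] [ 0.183  0.439  1.844  0.     0.858 -2.18 ] 0.10469302420921583
```

View pics/w6.png

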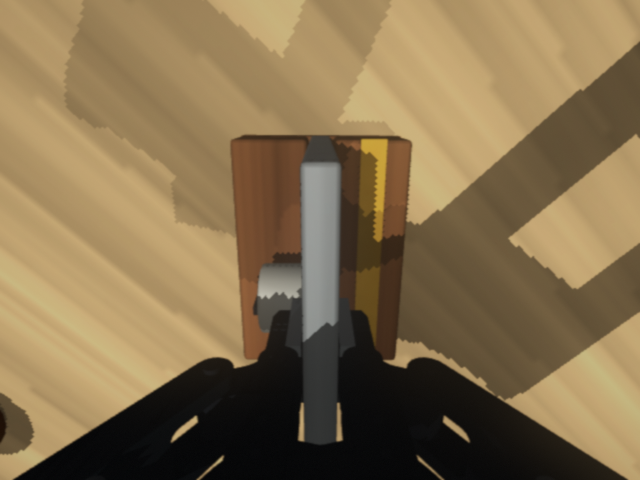

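View pics/s6c.png

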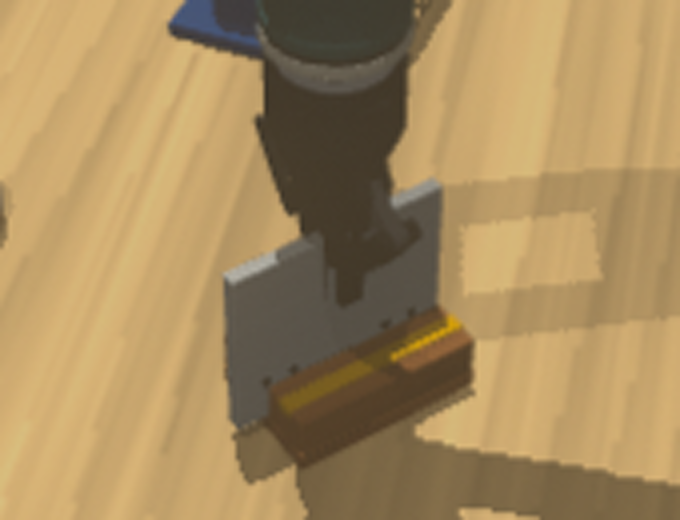

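Request:
move_arm(increments=[[0,0,-0.01,0],[0,0,-0.02,0],[0,0,-0.03,0],[0,0,-0.04,0],[0,0,-0.04,0],[0,0,-0.04,0],[0,0,-0.02,0],[0,0,0,0],[0,0,0,0]], force=100)

```text
clock: 10.12
tool_pos: [492.4, 161.3, 251.1]
eef_rot: [-0.001, 0.379, 0.925, -0.001]
contact_force: [-1.5, 0.6, -3.9]
width: 0.101
```

```bash
python3 snap.py wrist w7; python3 snap.py side s7
python3 - <<'E'
import cv2
cv2.imwrite('pics/s7c.png',cv2.resize(cv2.imread('pics/s7.png')[150:330,230:400],None,fx=3,fy=3,interpolation=cv2.INTER_CUBIC))
E
```

```text
10.125 [492.4 161.3 251.1] [-1.200e-03  3.794e-01  9.252e-01 -7.000e-04] [-1.51  0.55 -3.89] [ 0.183  0.237  1.675  0.     1.233 -2.18 ] 0.10077051040275806
10.175 [492.3 161.2 250.9] [-1.300e-03  3.794e-01  9.252e-01 -8.000e-04] [ 0.31  0.32 -4.26] [ 0.183  0.237  1.675  0.     1.233 -2.18 ] 0.10489697246347061
```

View pics/w7.png

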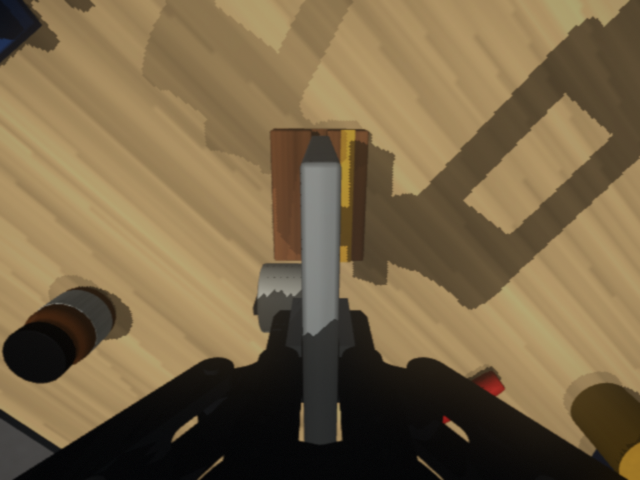

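View pics/s7c.png

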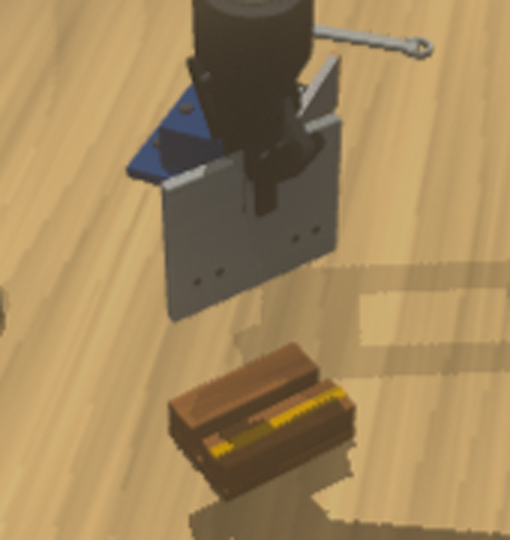

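```bash
python3 - <<'E'
from h import *
p,d,K,V=load("pics/w7.npz")
R=quat2R([-0.0012,.3794,.9252,-.0007]);T=np.array([492.4,161.3,251.1])
for c in ((320.5,162.5),(320.5,443)):
    for z in (251.1+37.2,):
        X=onz(K,V,*c,z);print((R.T@(X-T)).round(1))
    c=(int(c[0]),int(c[1])); 
m=np.zeros(d.shape,bool);m[170:300,308:334]=1
P,_,_=pts(K,V,d,m);Q=(P-T)@R;print(np.percentile(Q[:,2],[10,50,90]))
m[:]=0;m[380:435,312:330]=1
P,_,_=pts(K,V,d,m);Q=(P-T)@R;print(np.percentile(Q[:,2],[10,50,90]))
E
```

```text
[  0.  -70.1 -37. ]
[ -0.1  12.9 -37.2]
[-37.40436823 -36.62082529 -35.87068232]
[-37.28779149 -36.67291245 -36.0173603 ]
```

Request:
move_arm(increments=[[0,0,0,0.06],[0,0,0,0.108],[0,0,0,0.108],[0,0,0,0.108],[0,0,0,0.108],[0,0,0,0.108],[0,0,0,0.108],[0,0,0,0.108],[0,0,0,0.108],[0,0,0,0.108],[0,0,0,0.108],[0,0,0,0.108],[0,0,0,0.108],[0,0,0,0.108],[0,0,0,0.108],[0,0,0,0.055],[0,0,0,0],[0,0,0,0]])

```text
clock: 12.48
tool_pos: [493.2, 161.4, 252.0]
eef_rot: [0.0, 0.995, -0.095, -0.001]
contact_force: [1.0, 0.3, -2.9]
width: 0.101
```

```bash
python3 - <<'E'
from h import *
from workcell import *
s=read_state();q=s['eef_rot'];R=quat2R(q);print(s['clock'],s['tool_pos'],q,s['contact_force'],s['qpos'],np.degrees(np.arctan2(R[1,0],R[0,0])))
f=np.array([.9817,-.1902,0])
T=np.array([507.7,-186.2,0])-45*f;T[2]=190
print(R.round(3),R.T@(T-s['tool_pos'])/800)
E
```

```text
12.475 [493.17042775 161.39350459 251.95817134] [ 1.12506881e-04  9.95458416e-01 -9.51957450e-02 -5.46777298e-04] [ 0.95781495  0.25906336 -2.93366996] [1.83041022e-01 2.36304872e-01 1.67336713e+00 8.91969001e-05
 1.23303394e+00 3.73691678e-01] -10.925184204086882
[[ 0.982 -0.19  -0.001]
 [-0.19  -0.982 -0.   ]
 [-0.001  0.    -1.   ]] [0.04401589 0.42311029 0.07753961]
```

Request:
move_arm(increments=[[0.004,0.02,0,0],[0.004,0.04,0,0],[0.004,0.05,0,0],[0.004,0.05,0,0],[0.004,0.05,0,0],[0.004,0.05,0,0],[0.004,0.05,0,0],[0.004,0.05,0,0],[0.004,0.04,0,0],[0.004,0.023,0.01,0],[0.004,0,0.03,0],[0,0,0.03,0],[0,0,0.03,0],[0,0,0.03,0],[0,0,0.03,0],[0,0,0.014,0],[0,0,0,0],[0,0,0,0],[0,0,0,0]])

```text
clock: 14.85
tool_pos: [464.0, -177.8, 114.1]
eef_rot: [0.0, 0.995, -0.096, 0.001]
contact_force: [0.4, -1.4, -3.7]
width: 0.102
```

```bash
python3 snap.py wrist w8; python3 snap.py side s8;python3 snap.py top t8
python3 - <<'E'
import cv2,numpy as np
a=cv2.resize(cv2.imread('pics/s8.png')[120:240,240:370],None,fx=3,fy=3,interpolation=cv2.INTER_CUBIC)
b=cv2.resize(cv2.imread('pics/t8.png')[165:285,340:470],None,fx=3,fy=3,interpolation=cv2.INTER_CUBIC)
cv2.imwrite('pics/s8c.png',np.hstack([a,b]))
E
```

```text
14.85 [ 464.  -177.8  114.1] [ 3.000e-04  9.954e-01 -9.600e-02  8.000e-04] [ 0.41 -1.42 -3.66] [-0.505  0.38   1.876  0.     0.884 -0.313] 0.10197302051808681
14.9 [ 463.9 -177.7  114.1] [ 3.000e-04  9.954e-01 -9.600e-02  7.000e-04] [ 0.69 -0.16 -3.11] [-0.505  0.38   1.876  0.     0.884 -0.313] 0.10329772367217628
14.95 [ 463.8 -177.7  114. ] [ 2.000e-04  9.954e-01 -9.600e-02  6.000e-04] [ 0.13  0.17 -4.12] [-0.505  0.38   1.876  0.     0.884 -0.313] 0.10048277802636121
```

View pics/w8.png

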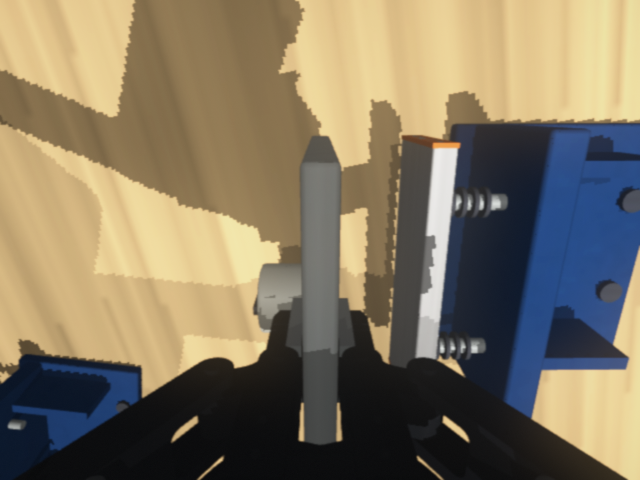

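View pics/s8c.png

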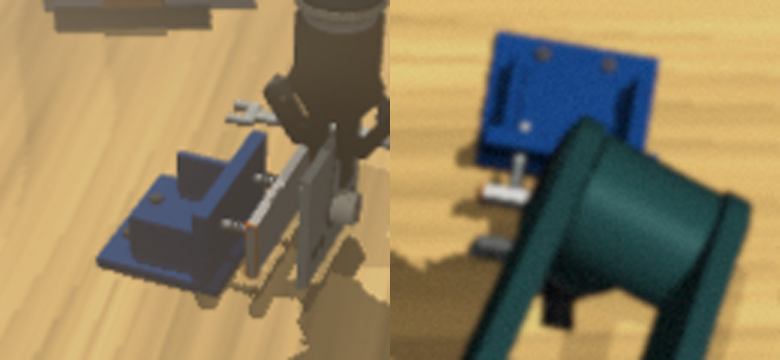

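```bash
python3 - <<'E'
from h import *
p,d,K,V=load("pics/w8.npz")
R=quat2R([.0003,.9954,-.0960,.0008]);T=np.array([464,-177.8,114.1])
g=p.astype(int).sum(2)
X=[]
for r in range(152,230,6):
    c=405+np.argmax(np.diff(g[r,405:455]))+1
    X.append(R.T@(onz(K,V,c,r,89.7)-T))
X=np.array(X);print(X.round(1));f=np.polyfit(X[:,1],X[:,0],1);print(f,np.degrees(np.arctan(f[0])))
# fence end (top orange outer corners) 
for c in ((403.5,137),(432,148),(458,146),(428,141)): print(c,(R.T@(onz(K,V,*c,89.7)-T)).round(1))
# panel top strip
for r in range(175,290,20):
    row=g[r,290:350];print(r,290+np.nonzero(np.abs(np.diff(row))>40)[0])
# fence target
F=np.array([507.7,-186.2,30]);print(R.T@(F-T), np.degrees(np.arctan2(R[1,0],R[0,0])))
h=cv2.resize(p[110:260,280:480,::-1],None,fx=4,fy=4,interpolation=cv2.INTER_NEAREST);cv2.imwrite("pics/c8.png",h)
E
```

```text
[[ 43.8 -66.3  24.4]
 [ 44.  -64.   24.4]
 [ 43.8 -61.7  24.4]
 [ 44.  -59.4  24.4]
 [ 43.8 -57.   24.4]
 [ 43.7 -54.7  24.4]
 [ 43.9 -52.3  24.4]
 [ 44.1 -49.8  24.5]
 [ 43.9 -47.4  24.5]
 [ 43.7 -44.9  24.5]
 [ 43.9 -42.4  24.5]
 [ 43.7 -39.9  24.5]
 [ 43.9 -37.3  24.5]]
[-6.39911182e-04  4.38305836e+01] -0.036664204981227945
(403.5, 137) [ 32.  -72.   24.4]
(432, 148) [ 43.3 -67.8  24.4]
(458, 146) [ 53.2 -68.6  24.5]
(428, 141) [ 41.5 -70.5  24.4]
175 []
195 []
215 [339 340 341]
235 [338 339 340]
255 [338 339 340]
275 [300 338 339]
[44.36103252 -0.14364185 84.17326274] -11.017531033131485
```

View pics/c8.png

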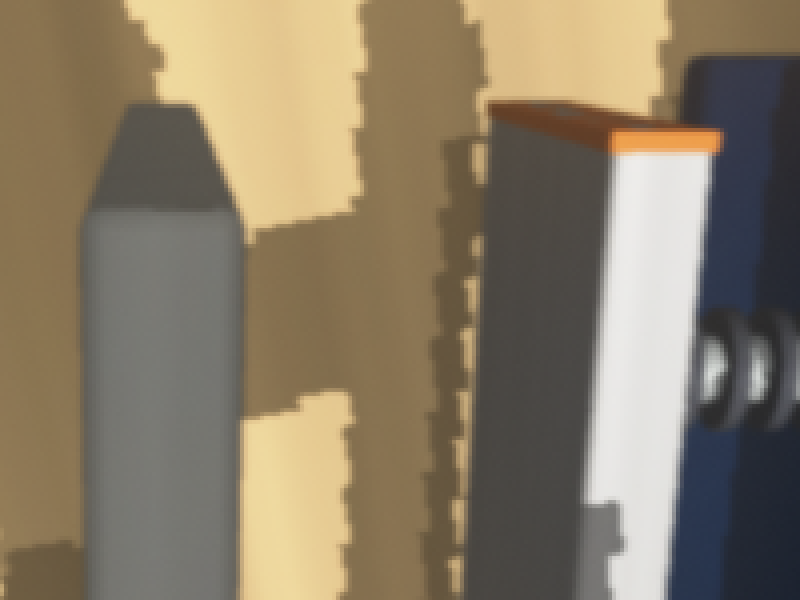

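Request:
move_arm(increments=[[0.01,0,0,0],[0.01,0,0,0],[0.01,0,0,0],[0.01,0,0,0],[0.005,0,0.001,0],[0.003,0,0,0],[0.003,0,0,0],[0.003,0,0,0],[0,0,0,0],[0,0,0,0],[0,0,0,0],[0,0,0,0]], force=120)

```text
clock: 16.5
tool_pos: [505.4, -185.7, 112.5]
eef_rot: [-0.0, 0.995, -0.096, -0.0]
contact_force: [-4.1, -0.6, -1.8]
width: 0.104
```

```bash
cat > st.py <<'E'
from h import *
from workcell import *
s=read_state();q=s['eef_rot'];R=quat2R(q);f=np.array([.9817,-.1902,0]);F=np.array([507.7,-186.2,30])
print(s['clock'],s['tool_pos'].round(2),"in tool F:",(s['contact_force']@R).round(2),"fence frame x",((s['tool_pos']-F)@f).round(2),"yaw",np.degrees(np.arctan2(R[1,0],R[0,0])).round(2),R[:,2].round(4),s['width'],np.abs(s['qd']).max())
E
python3 st.py
```

```text
16.5 [ 505.42 -185.68  112.52] in tool F: [-3.92  1.41  1.76] fence frame x -2.33 yaw -11.02 [-4.e-04  1.e-04 -1.e+00] 0.10444864904686561 0.0523884935603928
```

Request:
move_arm(increments=[[0.0025,0,0,0],[0.0025,0,0,0],[0.0025,0,0,0],[0,0,0,0],[0,0,0,0],[0,0,0,0],[0,0,0,0]])

```text
clock: 17.38
tool_pos: [509.6, -186.3, 112.0]
eef_rot: [-0.0, 0.995, -0.096, -0.002]
contact_force: [-7.8, -1.3, -1.7]
width: 0.097
```

```bash
python3 st.py; python3 snap.py wrist w9; python3 st.py;python3 snap.py side s9; python3 st.py
python3 - <<'E'
import cv2,numpy as np
a=cv2.resize(cv2.imread('pics/s9.png')[130:230,250:360],None,fx=3.6,fy=3.6,interpolation=cv2.INTER_CUBIC)
b=cv2.resize(cv2.imread('pics/w9.png')[120:220,290:400],None,fx=3.6,fy=3.6,interpolation=cv2.INTER_CUBIC)
cv2.imwrite('pics/c9.png',np.hstack([a,b]))
E
```

```text
17.375 [ 509.64 -186.31  111.95] in tool F: [-7.42  2.79  1.71] fence frame x 1.92 yaw -10.99 [-0.004   0.0012 -1.    ] 0.09686735533596112 0.01591476360327788
17.375 [ 509.6 -186.3  112. ] [-4.000e-04  9.954e-01 -9.580e-02 -2.100e-03] [-7.83 -1.33 -1.68] [-4.770e-01  4.380e-01  1.774e+00 -1.000e-03  9.340e-01 -2.850e-01] 0.09686735533596112
17.425 [ 509.66 -186.31  111.95] in tool F: [-7.59  2.11  1.66] fence frame x 1.94 yaw -10.99 [-0.004   0.0012 -1.    ] 0.09881479093215237 0.020219078330329234
17.425 [ 509.7 -186.3  111.9] [-4.000e-04  9.954e-01 -9.580e-02 -2.100e-03] [-7.85 -0.62 -1.63] [-4.770e-01  4.380e-01  1.774e+00 -1.000e-03  9.340e-01 -2.850e-01] 0.09881479093215237
17.475 [ 509.64 -186.29  111.95] in tool F: [-6.83  1.55  1.45] fence frame x 1.92 yaw -11.0 [-0.004   0.0012 -1.    ] 0.10319219359728209 0.02564477479928939
```

View pics/c9.png

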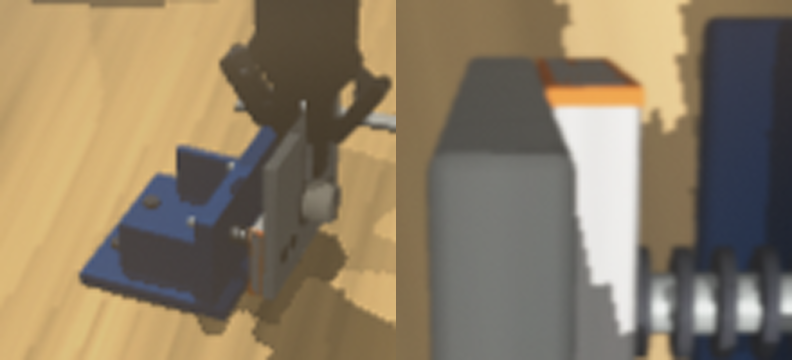

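Request:
move_arm(increments=[[0.0025,0,0,0],[0.0025,0,0,0],[0,0,0,0],[0,0,0,0],[0,0,0,0],[0,0,0,0],[0,0,0,0],[0,0,0,0]])

```text
clock: 18.48
tool_pos: [512.4, -186.7, 111.8]
eef_rot: [-0.001, 0.995, -0.096, -0.003]
contact_force: [-10.6, 0.1, 0.7]
width: 0.103
```

```bash
python3 st.py; python3 snap.py wrist w10; python3 st.py;python3 snap.py side s10; python3 st.py
python3 - <<'E'
import cv2,numpy as np
from h import *
p,d,K,V=load("pics/w10.npz")
a=cv2.resize(cv2.imread('pics/s10.png')[130:230,250:360],None,fx=3.6,fy=3.6,interpolation=cv2.INTER_CUBIC)
b=cv2.resize(p[120:220,290:400,::-1],None,fx=3.6,fy=3.6,interpolation=cv2.INTER_CUBIC)
cv2.imwrite('pics/c10.png',np.hstack([a,b]))
E
```

```text
18.475 [ 512.39 -186.73  111.79] in tool F: [-10.47   1.92  -0.61] fence frame x 4.71 yaw -10.99 [-0.0063  0.0019 -1.    ] 0.1025391594888651 0.011455528604326266
18.475 [ 512.4 -186.7  111.8] [-6.000e-04  9.954e-01 -9.570e-02 -3.200e-03] [-10.64   0.11   0.68] [-0.475  0.443  1.766 -0.002  0.94  -0.283] 0.1025391594888651
18.525 [ 512.37 -186.68  111.77] in tool F: [-10.18   2.04   0.63] fence frame x 4.68 yaw -10.98 [-0.0063  0.0019 -1.    ] 0.09887965067410155 0.014660542574813102
18.525 [ 512.4 -186.7  111.8] [-6.000e-04  9.954e-01 -9.570e-02 -3.200e-03] [-10.38  -0.06  -0.56] [-0.475  0.443  1.766 -0.002  0.94  -0.283] 0.09887965067410155
18.575 [ 512.4  -186.72  111.78] in tool F: [-9.52  3.29 -0.66] fence frame x 4.71 yaw -10.98 [-0.0063  0.0018 -1.    ] 0.09908532292124814 0.010005029278987882
```

View pics/c10.png

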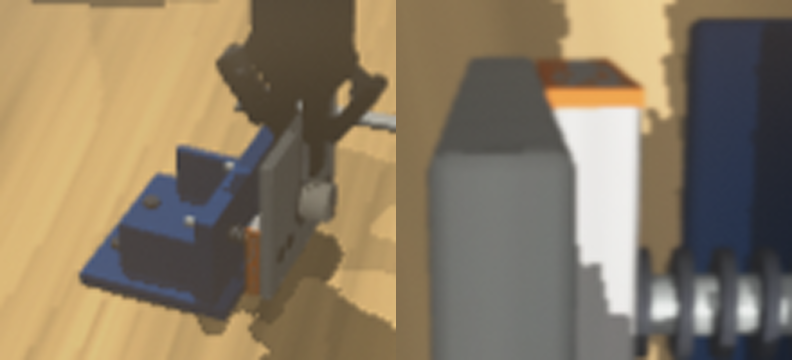

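Request:
move_arm(increments=[[0,0,0,0],[0,0,0,0],[0,0,0,0],[0,0,0,0],[0,0,0,0],[0,0,0,0]])

```text
clock: 19.32
tool_pos: [512.4, -186.7, 111.8]
eef_rot: [-0.001, 0.995, -0.096, -0.003]
contact_force: [-10.4, -0.6, 0.1]
width: 0.1
```

```bash
python3 st.py; python3 -c "
from workcell import job_done
print(job_done())"
```

```text
19.325 [ 512.38 -186.71  111.78] in tool F: [-10.13   2.59  -0.04] fence frame x 4.69 yaw -10.99 [-0.0063  0.0019 -1.    ] 0.09953712716851225 0.015563634737713097
the job is handed in; nothing more can be done
None
```

I took the panel out of the stand, turned it about 146°, and pressed its plain back flat against the larger fixture's fence, with the knob outward. I handed it in at 19.3 s, still gripping at 120 N; `job_done` gives no verdict.

Last checks before handing in:
- **Press:** the wrist force was about 10.1 N (9.5 to 10.5 N over the last readings). The fence was about 9.7 mm back, worked out from the tool position. Readings were steady over the last 0.8 s.
- **Alignment:** the panel's ends were within about 1 mm of the fence's ends, and its yaw was within 0.1° of the fence's. The tool leaned about 0.4° under the load.
- **Height:** the panel's lower edge was at about 29 mm, against 30 mm for the fence's lower edge.
- **Bystanders:** the arm's path kept clear of the screwdriver, wrench and jar. I did not measure their positions again at the end.

No check failed. The force sensor also showed 2 to 3 N sideways along the fence; I left that as it was, since the panel was not moving.

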